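# Wind the loaf infeed table up level with the conveyor

### The job

The loaf infeed table stands too low for the conveyor beside it. Take the loose crank from its white cradle, feel its square socket onto the square end of the lift's spindle without forcing it until it is fully home, then wind the table up with it until its belt is level with the conveyor's belt, so that loaves slide across without catching. Go gently, touch the lift only through the crank and do not strain it, leave the crank fitted on the spindle at the end, and leave the tin and the brush where they are.

Things in the scene. Friction and masses are not known exactly. Their poses are not given: they have to be found in the camera images.
- spindle_seat (a point): Centre of the top face of the round brass bearing boss (48 mm across) on the lift's aluminium top plate, on the spindle's axis; z up. The lift is a stainless column (base 130 x 200 mm, two guide rods and a screw between them) fixed to the bench. The crank's hub stands on this face when it is fully home, the crank's origin then being at this point.
- spindle_tip (a point): Centre of the top of the spindle's bright end, 25 mm above the boss: a square 16 mm across the flats, 20 mm tall, with a round tapered nose on top (5 mm, from 16 to 11 mm diameter). How far the square is turned is NOT measured, it may be any angle (it does not follow this point's axes): feel for it. Clockwise from above raises the table 10 mm per turn; turning takes about 0.25 N m; self-locking.
- crank: The loose steel crank, about 0.4 kg, upright in its cradle. Origin: centre of the open underside of its socket hub; x along the arm to the handle, z up. Hub 34 x 34 mm, 36 mm high, with a square hole from below 17.6 mm across the flats, 28 mm deep, sides parallel to the crank's x and y.
- crank_arm (a point): Point on the crank's flat arm to hold it by when carrying and fitting: 32 mm from the crank's axis along its x, at mid-thickness, 42 mm above its origin. The bar is 22 mm wide (along the crank's y), 12 mm thick, and runs from 17 mm behind the axis to 106 mm in front of it. From 17 to 78 mm there is free room beside it for fingers.
- crank_grip (a point): Middle of the crank's red handle: an upright freely revolving sleeve, 24 mm in diameter, 52 mm tall, on the arm 90 mm from the crank's axis; 78 mm above the crank's origin, the sleeve's top 26 mm above this point. Winding takes about 3 N here and loads the socket with about 70 N; leverage multiplies any other sideways push at the handle several times in the socket.
- table_top (a point): Point on the upper face of the lift table's green belt (the table is about 218 x 218 mm), near its edge next to the conveyor. Its z is the height of the table; the table only moves up and down, at most 58 mm above its lowest position.
- conveyor_top (a point): Point on the upper face of the fixed conveyor's green belt near its edge next to the lift table, a few cm in y from table_top. Its z is the height to reach. A loaf lies on this belt.
- cradle: White plastic cradle fixed to the bench, plate 165 x 80 x 8 mm; origin on the bench below the crank's origin, x along the crank's arm. The crank's hub stands on the plate in a loose pocket whose walls reach 18 mm up the hub, its arm end on a post: lift it straight up 40 mm to clear it.
- tin: Empty dark loaf tin, 120 x 200 x 75 mm, standing open on the bench; origin at the centre of its underside.
- brush: Flat pastry brush with a wooden handle, lying on the bench; origin at its middle.

How it is judged:
By the outcome, as a careful person would: the job done as asked, in the order asked, and still so for the second after the job is handed in, with the robot touching nothing.
It also fails if it takes over 72 s, if anything falls off the work surface, if the arm or the gripper's body presses on something with over 40 N, if the wrist force passes 120 N, or if a joint passes its speed limit or range.

### The arm

A 6-joint arm with a two-finger parallel gripper is mounted at the origin on the work surface. World frame = base frame: x ahead of the robot, y to its left, z up, the work surface at z = 0. Lengths are in mm, angles in rad, forces in N, time in s.
With the tool pointing down it reaches from about 300 to 775 mm from the base axis. Payload 14.6 kg.
Tool frame: the origin (TCP) lies at the very end of the fingers, on their centre line; the grasp point (between the pads) lies 19 mm behind it; z points along the fingers, y is the line along which they close (so a half turn about z gives the same grasp; the last joint's range is limited). The gripper opens to 94 mm and grips with 3 to 60 N. Pads are 16 mm wide; open, the fingers measure 119 mm over their backs; the gripper's body (75 mm by 177 mm) begins 78 mm behind the grasp point.
Start: joints at [-1.251, 0.3, 1.521, -0, 1.321, -0.067], TCP at [207.467, -509.359, 205.446] pointing down, gripper open.
Joint ranges: [-3.03, 3.03], [-0.79, 2.21], [0.23, 2.52], [-1.04, 4.18], [0, 3.07], [-2.55, 2.55]. Speed limits (rad/s): [2.22, 2.22, 2.57, 3.14, 3.14, 3.14].

### API

Orientations are given as [roll, pitch, yaw] about the fixed x, y, z axes, in that order (R = Rz(yaw) Ry(pitch) Rx(roll)).
In Python, from cell import manip, optics gives the robot as it stands.
- The arm moves only by the shell command python3 -m crank 'ROWS' [FORCE]. ROWS is JSON, a list of rows, each a list of 7 numbers: the opening in per cent of the stroke, from 0 (shut) to 100 (fully open), then the shift along the tool's x, y, z in mm, then the turn, a rotation vector about the tool's x, y, z in rad. A call has 1 to 10 rows; each row is the pose to reach, as a shift and turn from the pose commanded when the call began, along the tool's axes at that moment; what a row does not reach only later rows make up. A row lasts 1/10 s, in which the tool goes at most 50 mm and 8.59 degrees, less where a joint would pass 70% of its speed; a pose out of reach is approached as far as the arm can. A call with a gripper value outside its range is refused whole. The fingers move at their own pace and stop on an object; FORCE is the grip in N (left out, the last holds). Time passes only in rows, so rows that repeat a pose let the fingers close. It gives the time, the measured TCP pose, the force, the opening and the grip force at its end, in the units of the state.
- manip.read_state(): the state, without advancing time (a new reading comes with each control period).
- optics.camera(name): name is "scene" or "top" or "wrist"; returns (picture, depth): 420x560x3 uint8, red, green, blue; 420x560 float32, mm along the optical axis (not along the pixel's ray), 0 where there is no reading.
- optics.calibration(name): a dict with "camera_matrix" (3x3 intrinsics, pixels), "R" (3x3) and "t" (3): a world point X has camera coordinates R X + t. Camera axes: x right, y down, z forward; pixel columns grow to the right and rows downward; lengths in mm; the calibration is good to about 2 mm. The wrist camera is an equidistant fisheye: a pixel r from the principal point sees the ray r / f radians off the axis. A picture is of the moment at which its call begins: read the wrist's pose just before it. calibration takes no time and is no camera call; for the wrist camera it gives the pose at the moment of the call.
- manip.sign_off(): hands the job in; it is judged then, once.
The state is a dict: "clock": time; "joints": joint angles; "qd": joint speeds; "effort": joint torques, N m; "eef_pos": TCP position; "eef_rot": TCP orientation; "wrist_force": force on the tool from outside, world axes, zero at the start; "moment": the same for the moment, N m; "finger_gap": finger opening in mm; "finger_force": force on a finger pad.
Only numpy, scipy, OpenCV 4.12 (cv2) and the standard library are available. Lean on these libraries where they do the work, as an engineer would, in place of code of your own. Each camera call takes 0.05 s, during which the arm holds its last target. There are 200 camera calls.

## Working session

There is one attempt and no reset: what is moved stays moved. The work goes in short steps, Python scripts to look and compute and a shell command to move; the robot and the scene stay as the last step left them, time stands still between calls to the robot, and variables do not carry over. Pictures are saved under pics/ and viewed, at most 13 in all, crops included, and the job is handed in when it is done.

```bash
ls; mkdir -p pics; python3 - <<'E'
from cell import manip, optics
import cv2,numpy as np
print(manip.read_state())
for n in ("scene","top"):
    p,d=optics.camera(n); cv2.imwrite(f"pics/{n}0.png",p[:,:,::-1]); np.save(f"pics/{n}0.npy",d)
    c=optics.calibration(n); print(n,c); 
E
```

```text
pics
{'clock': 0.0, 'joints': array([-1.25058547e+00,  3.00461111e-01,  1.52156287e+00,  1.50960206e-06,
        1.32071028e+00, -6.66209786e-02]), 'qd': array([-8.38044645e-04,  5.17086578e-04,  6.93384523e-04, -2.96989045e-05,
        7.28703171e-04,  1.36834645e-03]), 'effort': array([-1.23394613e-03, -5.31811130e+01, -3.52735198e+01,  7.07580778e-02,
        2.44371418e-02, -1.32050814e-04]), 'eef_pos': array([ 207.39647718, -509.11968682,  204.89951576]), 'eef_rot': array([-3.14045367e+00, -7.74579782e-05,  3.86831414e-01]), 'wrist_force': array([-0.44794542, -0.44056812,  0.1017169 ]), 'moment': array([ 0.05728014,  0.01147949, -0.02296961]), 'finger_force': 0.0, 'finger_gap': 93.92310087878866}
scene {'camera_matrix': array([[545.78718777,   0.        , 273.08782017],
       [  0.        , 545.78718777, 218.03488669],
       [  0.        ,   0.        ,   1.        ]]), 'R': array([[-0.05120034,  0.99868783,  0.00106993],
       [ 0.81580963,  0.04244252, -0.57676102],
       [-0.57604963, -0.0286575 , -0.81691222]]), 't': array([ -25.48569411, -375.27292486, 1963.12984307])}
top {'camera_matrix': array([[504.77045764,   0.        , 283.15493523],
       [  0.        , 504.77045764, 210.73805117],
       [  0.        ,   0.        ,   1.        ]]), 'R': array([[ 0.00378964, -0.99997007, -0.00674511],
       [-0.99119037, -0.0028632 , -0.13241397],
       [ 0.1323907 ,  0.00718749, -0.99117155]]), 't': array([  49.92817269,  568.10728529, 1434.39770282])}
```

View pics/top0.png

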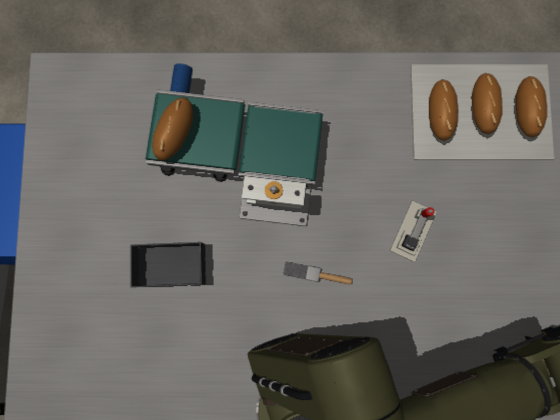

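View pics/scene0.png

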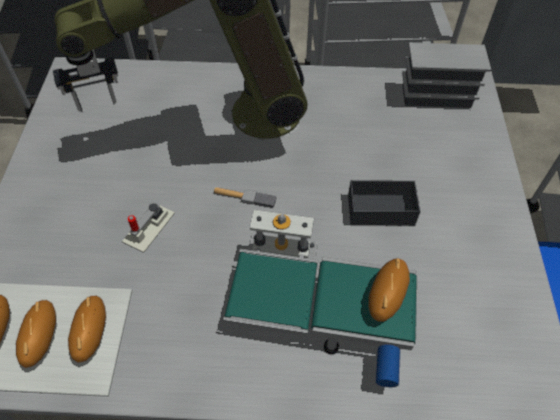

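The top view shows the spindle boss at about (274,190), the crank hub at (411,242) and its red grip at (428,212). The table's belt edge is near (243,140), the tin at (168,265) and the brush at (318,273).

```bash
cat > h.py <<'E'
from cell import manip, optics
import cv2,numpy as np
from scipy.spatial.transform import Rotation as Ro
def cam(n):
    c=optics.calibration(n); return c["camera_matrix"],c["R"],c["t"]
def deproj(n,u,v,d):
    K,R,t=cam(n); z=d; x=np.array([(u-K[0,2])/K[0,0]*z,(v-K[1,2])/K[1,1]*z,z]); return R.T@(x-t)
def med(D,u,v,r=1):
    w=D[v-r:v+r+1,u-r:u+r+1]; return np.median(w[w>0])
def onplane(n,u,v,h):
    K,R,t=cam(n); r=R.T@np.array([(u-K[0,2])/K[0,0],(v-K[1,2])/K[1,1],1]); o=-R.T@t; return o+r*(h-o[2])/r[2]
E
python3 - <<'E'
from h import *
D=np.load("pics/top0.npy"); S=np.load("pics/scene0.npy")
for nm,u,v in [("hub",411,242),("grip",428,212),("arm",418,228),("plate",260,190),("boss",268,190),("tip",274,189),("table",255,130),("table2",255,150),("conv",233,130),("conv2",233,150),("bench",350,200),("plateL",300,192),("loaf",173,130)]:
    print(nm,deproj("top",u,v,med(D,u,v)).round(1))
for nm,u,v in [("grip",132,219),("tip",282,216),("table",305,290),("table2",300,310),("conv",325,290),("conv2",325,310),("hub",155,209)]:
    print("s",nm,deproj("scene",u,v,med(S,u,v)).round(1))
p=cv2.imread("pics/top0.png"); a=cv2.resize(p[190:270,380:450],None,fx=7,fy=7,interpolation=cv2.INTER_CUBIC); b=cv2.resize(p[165:235,230:320],None,fx=8,fy=8,interpolation=cv2.INTER_CUBIC)
# combine within 800x600
A=cv2.resize(a,(390,446)); B=cv2.resize(b,(400,311)); o=np.zeros((450,800,3),np.uint8); o[:446,:390]=A;o[:311,400:]=B
cv2.imwrite("pics/crop0.png",o)
E
```

```text
hub [ 476.5 -312.8   58.2]
grip [ 555.7 -348.8  112.2]
arm [ 516.9 -334.7   55.3]
plate [603.3 112.1 185. ]
boss [602.1  90.7 192.2]
tip [600.7  74.4 215.3]
table [791.6 132.6 101.3]
table2 [733.4 132.  100. ]
conv [785.4 193.1 121.7]
conv2 [727.9 192.2 120.8]
bench [ 6.061e+02 -1.483e+02 -4.000e-01]
plateL [597.8   6.6 187.6]
loaf [761.  343.3 202. ]
s grip [ 562.8 -348.3  114.9]
s tip [604.   79.7 218.8]
s table [757.9 148.4 103.5]
s table2 [815.2 136.7 101.6]
s conv [765.4 199.5 123. ]
s conv2 [822.5 199.2 123.5]
s hub [ 484.6 -305.9   59.5]
```

View pics/crop0.png

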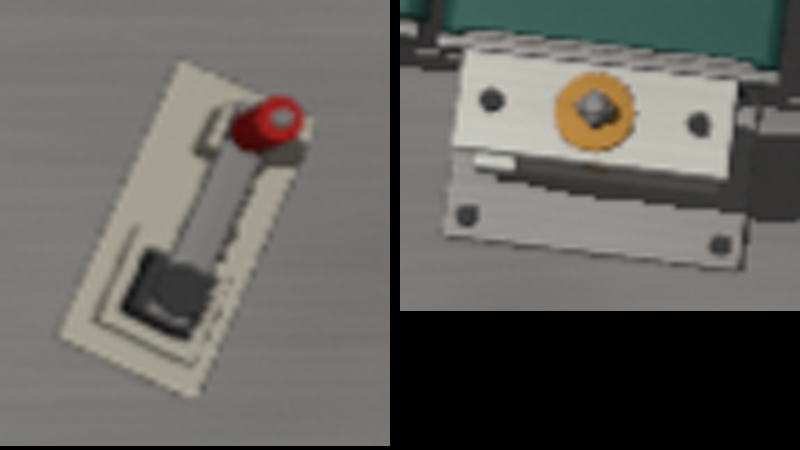

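Heights are consistent: bench about 0, table about 101, conveyor about 122 (so about 2 turns), boss about 192. I'm moving above the crank's arm at about (506,-327), yaw about -0.43.

```bash
python3 -m crank '[[100,40,-6,2,0,0,0.08],[100,80,-13,4,0,0,0.19],[100,120,-20,6,0,0,0.3],[100,160,-26,8,0,0,0.4],[100,200,-33,9,0,0,0.5],[100,240,-40,10,0,0,0.6],[100,280,-46,12,0,0,0.7],[100,320,-52,14,0,0,0.78],[100,345,-56,15,0,0,0.817],[100,345,-56,15,0,0,0.817]]' 20
python3 - <<'E'
from h import *
p,d=optics.camera("wrist"); np.save("pics/w1.npy",d); cv2.imwrite("pics/w1.png",p[:,:,::-1]); c=optics.calibration("wrist"); print(c); np.savez("pics/w1c",**c)
E
```

```text
clock: 1.1
eef_pos: [507.7, -325.3, 189.5]
eef_rot: [-3.141, 0.001, -0.428]
wrist_force: [-0.4, 0.1, -0.8]
finger_gap: 93.7
finger_force: 0.0
{'camera_matrix': array([[325.1922621 ,   0.        , 276.74845529],
       [  0.        , 325.1922621 , 210.37323182],
       [  0.        ,   0.        ,   1.        ]]), 'R': array([[-4.13850969e-01, -9.10344447e-01, -6.02994196e-04],
       [-8.78473297e-01,  3.99188142e-01,  2.62551886e-01],
       [-2.38771944e-01,  1.09187067e-01, -9.64917687e-01]]), 't': array([-88.74323039, 552.9200646 , 532.77303043])}
```

View pics/w1.png

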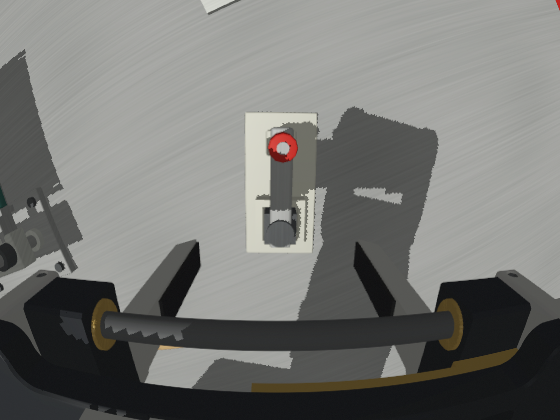

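The wrist view shows the grip top centre at (283,148) and the hub's round top at (280,232). The arm is nearly upright in the image, between the fingers.

```bash
cat >> h.py <<'E'
def wray(c,u,v):
    K=c["camera_matrix"]; x,y=u-K[0,2],v-K[1,2]; r=np.hypot(x,y); th=r/K[0,0]
    return np.array([np.sin(th)*x/r,np.sin(th)*y/r,np.cos(th)])
def wplane(c,u,v,h):
    R,t=c["R"],c["t"]; o=-R.T@t; q=R.T@wray(c,u,v); return o+q*(h-o[2])/q[2]
def wdep(c,u,v,d):
    q=wray(c,u,v); return c["R"].T@(q/q[2]*d-c["t"])
def totool(P,S=None):
    S=S or manip.read_state(); return Ro.from_euler("xyz",S["eef_rot"]).inv().apply(np.asarray(P)-S["eef_pos"])
E
python3 - <<'E'
from h import *
c=dict(np.load("pics/w1c.npz")); D=np.load("pics/w1.npy")
for n,u,v in [("grip",283,148),("hub",280,232),("armedge1",271,190),("armedge2",293,190)]:
    P=wdep(c,u,v,med(D,u,v)); print(n,P.round(1))
g=wplane(c,283,148,112); h=wplane(c,280,232,58); a=wplane(c,(270.5+293)/2,190,56)
dv=g-h; y=np.arctan2(dv[1],dv[0]); print(g,h,a,np.hypot(*dv[:2]),y)
y=np.arctan2((g-h)[1],(g-h)[0]); arm=[h[0]+32*np.cos(y),h[1]+32*np.sin(y),50]
print(arm, totool(arm), manip.read_state()["eef_rot"])
E
```

```text
grip [ 557.3 -356.2  116.5]
hub [ 477.9 -318.4   59.8]
armedge1 [ 520.  -327.7   55.9]
armedge2 [ 501.1 -345.5    8.2]
[ 556.94073234 -356.15402489  112.        ] [ 477.3106812  -318.12059092   58.        ] [ 515.62990912 -337.32374558   56.        ] 88.24674012771821 -0.44558925824088574
[np.float64(506.18610065026405), np.float64(-331.9122605653112), 50] [  2.24086094   5.07161702 139.716567  ] [-3.14138958e+00  1.20046840e-03 -4.27768190e-01]
```

```bash
python3 -m crank '[[60,2,5,40,0,0,0.017],[60,2,5,80,0,0,0.017],[60,2,5,110,0,0,0.017],[60,2,5,130,0,0,0.017],[60,2,5,145,0,0,0.017],[60,2,5,153,0,0,0.017],[60,2,5,158,0,0,0.017],[60,2,5,158,0,0,0.017]]'
python3 - <<'E'
from h import *
p,d=optics.camera("wrist"); np.save("pics/w2.npy",d); cv2.imwrite("pics/w2.png",p[:,:,::-1]); np.savez("pics/w2c",**optics.calibration("wrist"))
E
```

```text
clock: 1.95
eef_pos: [505.5, -333.0, 32.6]
eef_rot: [3.142, -0.0, -0.447]
wrist_force: [-0.3, -0.8, 0.5]
finger_gap: 56.3
finger_force: 0.0
```

View pics/w2.png

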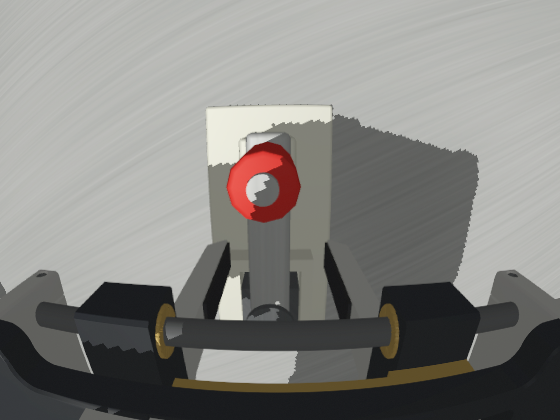

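The arm spans about u=249..291 at v=260 and the fingers are centred near u=278, so the tool is a few mm off. I'll compute the offset.

```bash
python3 - <<'E'
from h import *
c=dict(np.load("pics/w2c.npz")); D=np.load("pics/w2.npy")
for u,v in [(249,260),(291,260),(249,235),(290,235)]: print(totool(wplane(c,u,v,56)))
print("grip",totool(wplane(c,263,189,112)))
# finger pads inner edges by depth row profile
print([(u,round(float(D[260,u]))) for u in range(200,360,8)])
E
```

```text
[  7.76298739 -13.34955327 -22.93316219]
[  7.83934348   8.69047305 -22.92875103]
[ 21.72651952 -12.96657067 -22.92156206]
[ 21.77526399   7.96185882 -22.91739299]
grip [ 56.89731527  -3.13514527 -78.89061498]
[(200, 162), (208, 161), (216, 162), (224, 171), (232, 202), (240, 201), (248, 201), (256, 170), (264, 169), (272, 168), (280, 169), (288, 171), (296, 200), (304, 202), (312, 201), (320, 220), (328, 176), (336, 160), (344, 162), (352, 161)]
```

```bash
python3 -m crank '[[60,-1,-2.6,1,0,0,-0.015],[60,-1,-2.6,1,0,0,-0.015],[35,-1,-2.6,1,0,0,-0.015],[25,-1,-2.6,1,0,0,-0.015],[15,-1,-2.6,1,0,0,-0.015],[10,-1,-2.6,1,0,0,-0.015],[5,-1,-2.6,1,0,0,-0.015],[0,-1,-2.6,1,0,0,-0.015],[0,-1,-2.6,1,0,0,-0.015],[0,-1,-2.6,1,0,0,-0.015]]' 40
python3 -c "
from cell import manip;print(manip.read_state())"
```

```text
clock: 3.0
eef_pos: [505.9, -329.9, 31.5]
eef_rot: [-3.142, -0.0, -0.432]
wrist_force: [2.0, 1.7, 0.9]
finger_gap: 21.4
finger_force: 39.9
{'clock': 3.0, 'joints': array([-6.38524838e-01,  6.06553152e-01,  1.51092572e+00,  1.51496441e-04,
        1.02386024e+00,  1.36433963e+00]), 'qd': array([-1.13068667e-03, -1.15640664e-03,  1.93213527e-03, -2.95119793e-05,
        5.38613625e-04,  8.26639270e-05]), 'effort': array([-1.22730564e+00, -6.41128993e+01, -2.95476347e+01, -4.10728035e-01,
        1.13529162e-01,  8.77609622e-03]), 'eef_pos': array([ 505.94547334, -329.91569904,   31.52064454]), 'eef_rot': array([-3.14151796e+00, -2.74675270e-04, -4.32146922e-01]), 'wrist_force': array([1.95207767, 1.66843422, 0.91896776]), 'moment': array([ 0.31241041, -0.33892464, -0.00660148]), 'finger_force': 39.94765341281891, 'finger_gap': 21.417389727012825}
```

```bash
python3 -m crank '[[0,0,0,-5,0,0,0],[0,0,0,-15,0,0,0],[0,0,0,-30,0,0,0],[0,0,0,-50,0,0,0],[0,0,0,-80,0,0,0],[0,0,0,-110,0,0,0],[0,0,0,-145,0,0,0],[0,0,0,-180,0,0,0],[0,0,0,-210,0,0,0],[0,0,0,-230,0,0,0]]'
python3 -m crank '[[0,-16,-33,-6,0,0,-0.05],[0,-35,-73,-12,0,0,-0.1],[0,-56,-116,-16,0,0,-0.16],[0,-76,-158,-20,0,0,-0.22],[0,-96,-200,-20,0,0,-0.28],[0,-116,-242,-20,0,0,-0.34],[0,-135,-282,-20,0,0,-0.39],[0,-150,-313,-20,0,0,-0.42],[0,-160,-333,-20,0,0,-0.432],[0,-160,-333,-20,0,0,-0.432]]'
python3 - <<'E'
from h import *
p,d=optics.camera("wrist"); np.save("pics/w3.npy",d); cv2.imwrite("pics/w3.png",p[:,:,::-1]); np.savez("pics/w3c",**optics.calibration("wrist"))
s=manip.read_state(); print(s["wrist_force"],s["moment"],s["eef_pos"])
E
```

```text
clock: 4.0
eef_pos: [505.8, -330.0, 265.4]
eef_rot: [3.141, -0.003, -0.432]
wrist_force: [-0.4, -0.6, -5.3]
finger_gap: 21.8
finger_force: 39.9
clock: 5.0
eef_pos: [499.5, 41.7, 282.7]
eef_rot: [-3.141, -0.001, 0.003]
wrist_force: [0.4, -0.8, -3.9]
finger_gap: 21.6
finger_force: 39.9
[ 0.22426804  0.17231577 -4.0455246 ] [ 0.01759538 -0.07115734  0.02881461] [499.68388925  40.32233662 282.5309107 ]
```

View pics/w3.png

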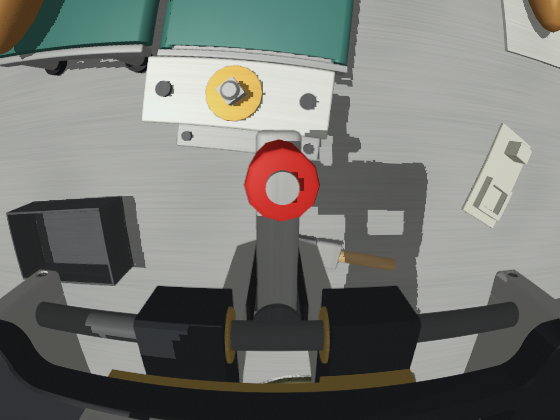

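The crank is held straight, with the sleeve top at (282,188). The boss is at (234,93) and the nose at about (230,90). I'm enlarging that area.

```bash
python3 - <<'E'
from h import *
c=dict(np.load("pics/w3c.npz")); D=np.load("pics/w3.npy"); p=cv2.imread("pics/w3.png")
s=manip.read_state()
cv2.imwrite("pics/w3z.png",cv2.resize(p[55:130,190:280],None,fx=8,fy=8,interpolation=cv2.INTER_CUBIC))
print("grip tool",totool(wplane(c,282,188,282.5-23+104)))
for vv in (225,250): 
  print(totool(wplane(c,256.5,vv,282.5-23+48)),totool(wplane(c,299,vv,282.5-23+48)))
for u,v in [(229,90),(215,100),(250,105),(180,105),(210,25),(140,25)]: print(u,v,wdep(c,u,v,med(D,u,v)).round(1))
# boss colour centroid
hsv=cv2.cvtColor(p,cv2.COLOR_BGR2HSV); m=cv2.inRange(hsv,(15,120,90),(35,255,255)); m[:, :180]=0; m[:,290:]=0; m[:50]=0;m[135:]=0
cn=max(cv2.findContours(m,cv2.RETR_EXTERNAL,cv2.CHAIN_APPROX_NONE)[0],key=cv2.contourArea); e=cv2.fitEllipse(cn); print(e, wplane(c,*e[0],192))
E
```

```text
grip tool [ 56.98867109   3.23634712 -80.90743574]
[ 27.13477247  -8.47428576 -24.94087355] [ 27.15710266  12.71850015 -24.93842001]
[ 13.69258271  -8.72311221 -24.95536827] [ 13.71245318  13.02110074 -24.95285416]
229 90 [602.8  74.6 217. ]
215 100 [597.5  90.  191.8]
250 105 [592.5  60.9 191.5]
180 105 [595.2 122.3 185.6]
210 25 [693.1 113.9 101.1]
140 25 [696.3 190.9 120.7]
((233.68386840820312, 92.80623626708984), (53.88948059082031, 55.54203414916992), 68.36199951171875) [603.03125055  74.34675286 192.        ]
```

View pics/w3z.png

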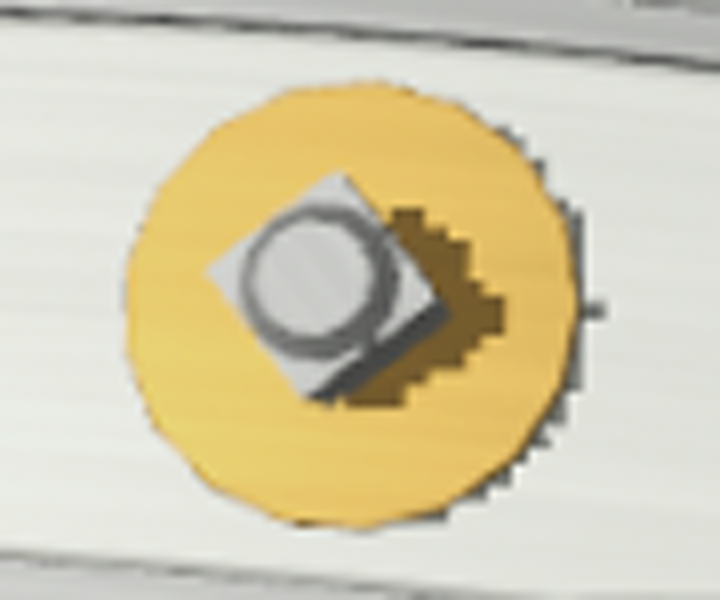

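The spindle square shows clearly. Its corners in the crop are top (342,170), left (205,270), right (440,302) and bottom (308,400).

```bash
python3 - <<'E'
from h import *
c=dict(np.load("pics/w3c.npz"))
q=np.array([wplane(c,190+(a+.5)/8-.5,55+(b+.5)/8-.5,212) for a,b in [(342,170),(440,302),(308,400),(205,270)]])
for i in range(4):
    d=q[(i+1)%4]-q[i]; print(np.hypot(*d[:2]).round(1), np.degrees(np.arctan2(d[1],d[0]))%90)
print(q.mean(0)); t=wplane(c,190+318/8,55+281/8,217);print("nose",t)
print(totool([602.7,76,217]))
E
```

```text
16.2 35.476525796310966
15.7 35.97531271753424
16.4 37.36588446084044
16.2 35.16192311752031
[603.1683477   74.57454561 212.        ]
nose [602.66725838  74.02384923 217.        ]
[103.00998744 -35.49852118  65.63773668]
```

The square is turned 36° (0.63 rad), so I'll bring the crank above the spindle with that yaw.

```bash
python3 -m crank '[[0,15,-6,0,0,0,-0.08],[0,35,-14,0,0,0,-0.18],[0,60,-25,0,0,0,-0.29],[0,85,-35,0,0,0,-0.4],[0,107,-44,0,0,0,-0.5],[0,122,-50,0,0,0,-0.58],[0,129.5,-53.5,5,0,0,-0.627],[0,129.5,-53.5,15,0,0,-0.627],[0,129.5,-53.5,25,0,0,-0.627],[0,129.5,-53.5,25,0,0,-0.627]]'
python3 - <<'E'
from h import *
for n in ("top","scene"):
    p,d=optics.camera(n); cv2.imwrite(f"pics/{n}4.png",p[:,:,::-1]); np.save(f"pics/{n}4.npy",d)
a=cv2.imread("pics/top4.png")[150:230,230:330]; b=cv2.imread("pics/scene4.png")[150:260,230:340]
cv2.imwrite("pics/c4.png",np.hstack([cv2.resize(a,(400,320)),cv2.resize(b,(400,400))[:320]]))
s=manip.read_state(); print(s["eef_pos"],s["eef_rot"],s["wrist_force"],s["moment"])
E
```

```text
clock: 6.05
eef_pos: [628.6, 92.1, 254.7]
eef_rot: [-3.14, 0.002, 0.625]
wrist_force: [0.4, 0.0, -3.2]
finger_gap: 21.6
finger_force: 39.9
[629.19046216  92.4864879  256.65814779] [-3.14156154e+00  1.48862980e-04  6.25637781e-01] [ 0.22911557 -0.54094689 -3.547152  ] [ 0.06235521 -0.07049179 -0.03683113]
```

View pics/c4.png

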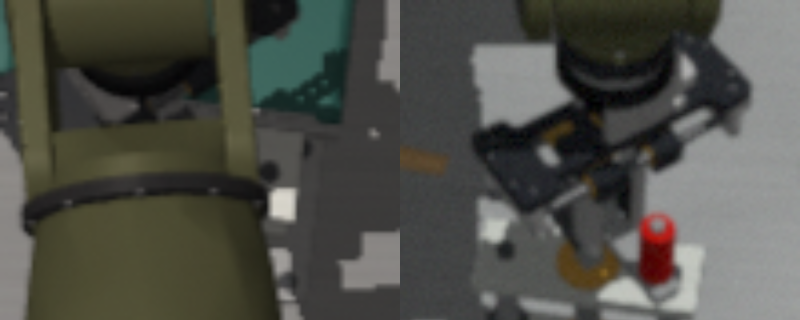

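The hub is over the boss. Next I lower it gently onto the nose.

```bash
python3 -m crank '[[0,0,0,4,0,0,0],[0,0,0,8,0,0,0],[0,0,0,11,0,0,0],[0,0,0,13,0,0,0],[0,0,0,14,0,0,0],[0,0,0,15,0,0,0],[0,0,0,16,0,0,0],[0,0,0,16,0,0,0]]'
python3 -c "
from cell import manip;s=manip.read_state();print(s['eef_pos'],s['wrist_force'],s['moment'])"
python3 -m crank '[[0,0,0,0.7,0,0,0],[0,0,0,1.4,0,0,0],[0,0,0,2,0,0,0],[0,0,0,2,0,0,0]]'
python3 -c "
from cell import manip;s=manip.read_state();print(s['eef_pos'],s['wrist_force'],s['moment'])"
```

```text
clock: 6.95
eef_pos: [629.5, 92.9, 240.3]
eef_rot: [-3.142, 0.0, 0.627]
wrist_force: [-1.1, -0.2, -4.7]
finger_gap: 21.6
finger_force: 39.9
[629.5022551   92.92048188 240.34909028] [-1.0948275  -0.21121663 -4.69587401] [-0.01883778 -0.0685504  -0.05201178]
clock: 7.35
eef_pos: [629.5, 92.9, 238.3]
eef_rot: [-3.141, 0.0, 0.627]
wrist_force: [0.4, 0.0, -3.7]
finger_gap: 21.4
finger_force: 39.9
[629.48383823  92.91815577 238.34212788] [ 0.43522082  0.04344485 -3.72976366] [ 0.00764823 -0.09140081 -0.02540926]
```

```bash
for i in 1 2; do python3 -m crank '[[0,0,0,0.5,0,0,0],[0,0,0,1,0,0,0],[0,0,0,1.5,0,0,0],[0,0,0,1.5,0,0,0]]'
python3 -c "
from cell import manip;s=manip.read_state();print(s['eef_pos'],s['wrist_force'],s['moment'])"; done
```

```text
clock: 7.75
eef_pos: [629.6, 93.0, 237.2]
eef_rot: [3.142, -0.0, 0.627]
wrist_force: [-1.0, 1.4, -1.7]
finger_gap: 21.6
finger_force: 40.0
[629.55389466  93.02740895 237.15739249] [-0.99323609  1.38258956 -1.73482253] [ 0.23267984  0.07633013 -0.03139515]
clock: 8.15
eef_pos: [629.7, 93.2, 236.1]
eef_rot: [3.141, -0.001, 0.627]
wrist_force: [0.5, 3.0, 5.4]
finger_gap: 21.8
finger_force: 40.0
[629.72700072  93.1545146  236.10955193] [0.46808054 3.02425653 5.35619972] [ 0.63529106  0.15833183 -0.05719158]
```

Contact: the nose pushes the hub towards +y, so the hub must shift that way.

```bash
python3 -m crank '[[0,0.5,-0.6,0,0,0,0],[0,0.9,-1.2,0,0,0,0],[0,0.9,-1.2,0,0,0,0]]'
python3 -c "
from cell import manip;s=manip.read_state();print(s['eef_pos'],s['wrist_force'],s['moment'])"
python3 -m crank '[[0,0,0,0.5,0,0,0],[0,0,0,1,0,0,0],[0,0,0,1.5,0,0,0],[0,0,0,1.5,0,0,0]]'
python3 -c "
from cell import manip;s=manip.read_state();print(s['eef_pos'],s['wrist_force'],s['moment'])"
```

```text
clock: 8.45
eef_pos: [629.6, 94.3, 235.1]
eef_rot: [3.141, 0.0, 0.627]
wrist_force: [-0.0, -0.0, 0.4]
finger_gap: 21.6
finger_force: 40.0
[629.55296398  94.33474266 235.14717797] [-0.03441789 -0.04882392  0.39597517] [ 0.19882513 -0.1615508   0.00334736]
clock: 8.85
eef_pos: [629.8, 94.5, 234.7]
eef_rot: [3.141, -0.001, 0.627]
wrist_force: [-0.1, 2.5, 6.6]
finger_gap: 21.6
finger_force: 40.0
[629.83940725  94.45485959 234.69900804] [-0.06743491  2.46340402  6.60093444] [ 0.21485721 -0.09983969 -0.00152939]
```

```bash
python3 -m crank '[[0,0.5,-0.6,0,0,0,0],[0,0.7,-0.9,0,0,0,0],[0,0.7,-0.9,0,0,0,0]]'
python3 -c "
from cell import manip;s=manip.read_state();print(s['eef_pos'],s['wrist_force'],s['moment'])"
python3 -m crank '[[0,0,0,0.5,0,0,0],[0,0,0,1,0,0,0],[0,0,0,1.5,0,0,0],[0,0,0,1.5,0,0,0]]'
python3 -c "
from cell import manip;s=manip.read_state();print(s['eef_pos'],s['wrist_force'],s['moment'])"
```

```text
clock: 9.15
eef_pos: [629.9, 94.9, 234.5]
eef_rot: [3.14, -0.0, 0.627]
wrist_force: [1.9, -2.5, 6.2]
finger_gap: 21.7
finger_force: 40.0
[629.85695497  94.93125495 234.54008177] [ 1.86347645 -2.48273717  6.18497783] [-0.5891635  -0.10283203  0.04636198]
clock: 9.55
eef_pos: [629.5, 95.4, 232.4]
eef_rot: [3.142, 0.0, 0.627]
wrist_force: [0.1, 1.1, -3.9]
finger_gap: 21.6
finger_force: 40.0
[629.51185569  95.35379094 232.42614723] [ 0.05862055  1.09318477 -3.86684372] [ 0.132514   -0.05668404 -0.00570743]
```

It has dropped past the nose freely, so I continue gently.

```bash
for i in 1 2; do python3 -m crank '[[0,0,0,0.6,0,0,0],[0,0,0,1.2,0,0,0],[0,0,0,1.8,0,0,0],[0,0,0,1.8,0,0,0]]' >/dev/null
python3 -c "
from cell import manip;s=manip.read_state();print(s['eef_pos'],s['wrist_force'],s['moment'])"; done
```

```text
[629.41803497  95.51065532 230.10700075] [ 0.35806154  0.63007852 -4.07295632] [ 0.09522003 -0.13679464  0.01545529]
[629.50182923  95.54107605 228.67653339] [-0.70584136  0.6149007  -3.76578357] [ 0.01634067 -0.10061386  0.01755799]
```

Sliding on freely.

```bash
for i in 1 2; do python3 -m crank '[[0,0,0,0.8,0,0,0],[0,0,0,1.6,0,0,0],[0,0,0,2.4,0,0,0],[0,0,0,3.2,0,0,0],[0,0,0,4,0,0,0],[0,0,0,4,0,0,0]]' >/dev/null
python3 -c "
from cell import manip;s=manip.read_state();print(s['eef_pos'],s['wrist_force'],s['moment'])"; done
python3 -m crank '[[0,0,0,0.8,0,0,0],[0,0,0,1.6,0,0,0],[0,0,0,2.4,0,0,0],[0,0,0,2.4,0,0,0]]' >/dev/null
python3 -c "
from cell import manip;s=manip.read_state();print(s['eef_pos'],s['wrist_force'],s['moment'])"
```

```text
[629.53938935  95.55952355 224.70076834] [-1.40785492  0.30704247 -3.83583363] [ 0.05382421 -0.01788069 -0.0559775 ]
[629.55046486  95.57521955 220.71684191] [-1.31135415 -0.52996512 -4.67923148] [0.13366389 0.04681494 0.01460366]
[629.54301652  95.57774667 218.32122473] [-0.72204531  0.58111275 -4.59308695] [ 0.22774182  0.0604323  -0.03517959]
```

```bash
for i in 1 2; do python3 -m crank '[[0,0,0,0.6,0,0,0],[0,0,0,1.2,0,0,0],[0,0,0,1.8,0,0,0],[0,0,0,1.8,0,0,0]]' >/dev/null
python3 -c "
from cell import manip;s=manip.read_state();print(s['eef_pos'],s['wrist_force'],s['moment'])"; done
```

```text
[629.54981668  95.59527804 216.53765446] [-1.82077103  1.53069546 -3.57078454] [ 0.26790141  0.16161559 -0.05294466]
[629.69019874  95.70430757 215.33694665] [-1.23433699  2.1969364   1.6113373 ] [ 0.50810223  0.29110268 -0.08910047]
```

```bash
python3 -m crank '[[0,0,0,0.5,0,0,0],[0,0,0,1,0,0,0],[0,0,0,1,0,0,0]]' >/dev/null
python3 -c "
from cell import manip;s=manip.read_state();print(s['eef_pos'],s['eef_rot'],s['wrist_force'],s['moment'])"
```

```text
[629.93943277  95.85442186 215.15510571] [ 3.14076418e+00 -2.04715604e-03  6.27010430e-01] [-2.15483022  3.73649904  7.03133098] [ 0.71059708  0.51647531 -0.07948346]
```

The crank is home, with the stop at the expected height. Next I unload, open and rise.

```bash
python3 -m crank '[[0,0,0,-0.7,0,0,0],[0,0,0,-1.3,0,0,0],[15,0,0,-1.3,0,0,0],[30,0,0,-1.3,0,0,0],[60,0,0,-1.3,0,0,0],[60,0,0,-1.3,0,0,0],[60,0,0,-1.3,0,0,0],[60,0,0,-1.3,0,0,0]]'
python3 -m crank '[[60,0,0,-8,0,0,0],[60,0,0,-22,0,0,0],[60,0,0,-45,0,0,0],[60,0,0,-75,0,0,0],[60,0,0,-100,0,0,0],[60,0,0,-120,0,0,0],[60,0,0,-125,0,0,0],[60,0,0,-125,0,0,0]]'
python3 - <<'E'
from h import *
c=optics.calibration("wrist");p,d=optics.camera("wrist"); np.save("pics/w5.npy",d); cv2.imwrite("pics/w5.png",p[:,:,::-1]); np.savez("pics/w5c",**c)
s=manip.read_state(); print(s["eef_pos"],s["eef_rot"],s["wrist_force"])
E
```

```text
clock: 13.85
eef_pos: [629.6, 95.4, 215.1]
eef_rot: [3.142, 0.0, 0.627]
wrist_force: [0.8, 0.2, 0.7]
finger_gap: 55.3
finger_force: 0.0
clock: 14.65
eef_pos: [629.7, 95.6, 341.1]
eef_rot: [3.141, -0.001, 0.627]
wrist_force: [0.6, 0.1, -0.3]
finger_gap: 56.6
finger_force: 0.0
[629.5045271   95.5496449  339.78911627] [-3.14145787e+00  2.83216228e-04  6.26797804e-01] [-0.23178399  0.31084182 -0.5811123 ]
```

View pics/w5.png

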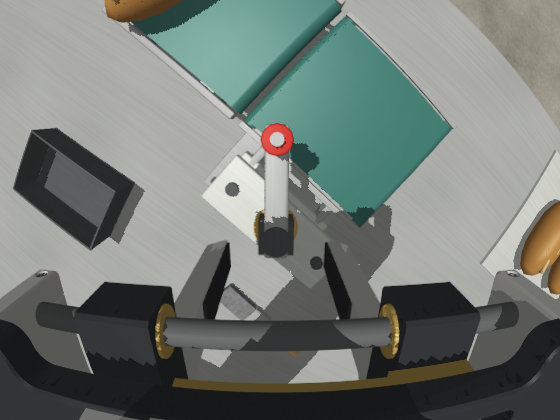

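The crank stands fitted on the spindle. The handle top is at (277,139) and the hub at about (275,228). The table's edge is near (262,105), with the conveyor's at about (235,88).

```bash
python3 - <<'E'
from h import *
c=dict(np.load("pics/w5c.npz")); D=np.load("pics/w5.npy")
print("grip",totool(wplane(c,277,139,296)),"arm",totool(wplane(c,276,190,240)))
p=cv2.imread("pics/w5.png"); 
m=(p[:,:,2]>150)&(p[:,:,1]<60); ys,xs=np.nonzero(m[110:165,250:310]); print("red bbox",xs.min()+250,xs.max()+250,ys.min()+110,ys.max()+110)
for r,(u,v) in {"t1":(275,95),"t2":(290,75),"t3":(262,110),"c1":(235,85),"c2":(255,68),"c3":(270,50)}.items():
    print(r,wdep(c,u,v,med(D,u,v,2)).round(1))
h=lambda n:[wdep(c,u,v,D[v,u])[2] for u,v in n]
T=[(u,v) for u in range(300,360,4) for v in range(80,140,4)]; C=[(u,v) for u in range(215,255,3) for v in range(40,80,3)]
print(np.median(h(T)),np.std(h(T)),np.median(h(C)),np.std(h(C)))
for n,uv in (("top",((250,125),(236,125))),):
    _,D2=optics.camera(n)
    for u0,u1 in((247,255),(226,238)):
        print(n,np.median([deproj(n,u,v,D2[v,u])[2] for u in range(u0,u1) for v in range(112,160,2)]))
E
```

```text
grip [65.61335687  1.88744252 43.77028126] arm [18.48651546  1.13254357 99.78373285]
red bbox 261 292 123 155
t1 [721.6 162.9 101. ]
t2 [754.3 163.   99.3]
t3 [696.2 164.9 100.8]
c1 [702.3 208.7 121.4]
c2 [733.4 201.1 121.8]
c3 [762.5 199.9 121.7]
101.34531310463171 27.886377177454293 122.01408409267435 56.3357748597161
top 638.5801343094076
top 643.5503135235957
```

```bash
python3 - <<'E'
from h import *
c=dict(np.load("pics/w5c.npz")); D=np.load("pics/w5.npy"); p=cv2.imread("pics/w5.png")
for n,u,v in [("grip",277,139),("arm",276,185),("arm2",276,205),("hub",275,238),("hub",275,225),("plate",225,205),("boss",257,230)]:
    P=wdep(c,u,v,med(D,u,v)); print(n,P.round(1),totool(P).round(1))
cv2.imwrite("pics/w5z.png",cv2.resize(p[110:270,200:350],None,fx=3.7,fy=3.7,interpolation=cv2.INTER_CUBIC))
E
```

```text
grip [683.7 132.4 293.9] [65.7  1.9 45.2]
arm [648.3 107.8 237.2] [ 22.6   1.2 101.9]
arm2 [633.8  97.3 238.7] [  4.8   1.2 100.5]
hub [609.7  80.9 244.5] [-24.5   0.3  94.7]
hub [618.5  87.3 240.1] [-13.5   0.3  99.1]
plate [591.1 133.8 186.1] [ -8.4 -53.4 153.2]
boss [590.3  90.8 192.4] [-34.2 -19.  146.8]
```

View pics/w5z.png

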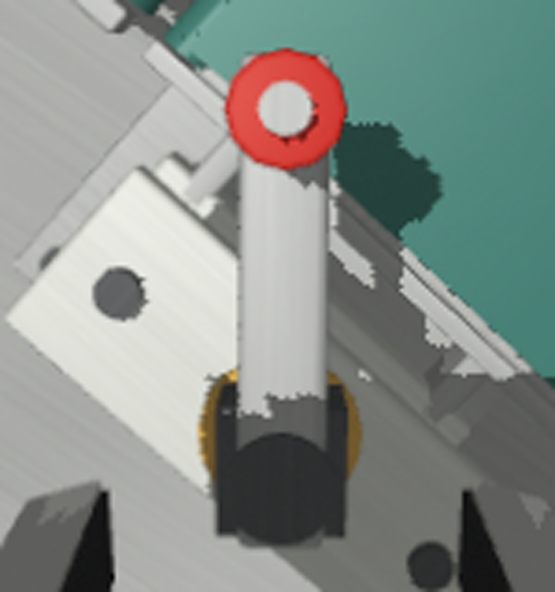

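The enlarged view shows the hub flat on the boss, handle at (277,139). To check the wrist camera's bias I'll compare the plate's two bolt heads in both wrist views.

```bash
python3 - <<'E'
from h import *
c5=dict(np.load("pics/w5c.npz"));c3=dict(np.load("pics/w3c.npz"))
print("w3",wplane(c3,163.5,88.5,188),wplane(c3,308,101,188))
print("w5",wplane(c5,232.2,188.9,188),wplane(c5,316.5,262.7,188))
print("cap5",wplane(c5,276.5,242,242), totool(wplane(c5,276.5,242,242)))
from cell import optics
P,D=optics.camera("scene"); cv2.imwrite("pics/s6.png",P[:,:,::-1])
m=((P[:,:,0]>130)&(P[:,:,1]<60)).astype(np.uint8); n,l,st,ce=cv2.connectedComponentsWithStats(m); i=1+st[1:,4].argmax(); print(st[i],ce[i])
x,y,w,h=st[i][:4]; print("scene grip mid", onplane("scene",x+w/2,y+h/2,270))
ctr=[603.2,76.5]
s=manip.read_state();print(s["eef_pos"],s["joints"])
E
```

```text
w3 [610.64182697 136.63044581 188.        ] [596.36130902  13.02701576 188.        ]
w5 [610.62195556 137.28500379 188.        ] [596.17372793  13.98764837 188.        ]
cap5 [606.58436649  76.97373019 242.        ] [-29.23565776   1.69390456  97.20897274]
[300 224   8   7  29] [303.20689655 227.62068966]
scene grip mid [672.5164183  136.34079443 270.        ]
[629.37487595  95.53889392 338.94885681] [ 9.31285495e-02  4.55806745e-01  1.00717389e+00 -1.18568819e-05
  1.68045158e+00  1.03713772e+00]
```

The views agree to within 1 mm, so the free crank is leaning about 5° toward its handle from the socket's clearance. I'll grip the handle with the fingers closing radially (tool yaw 2.2) at the upright position, which rights it.

```bash
python3 -m crank '[[75,6,0,0,0,0,-0.14],[75,12,0,0,0,0,-0.28],[75,18,0,0,0,0,-0.42],[75,24,0,0,0,0,-0.56],[75,30,0,0,0,0,-0.7],[75,36,0,0,0,0,-0.84],[75,42,0,0,0,0,-0.98],[75,48,0,0,0,0,-1.12],[75,54,0,0,0,0,-1.26],[75,57.5,0,0,0,0,-1.4]]'
python3 -m crank '[[75,0,0,0,0,0,-0.14],[75,0,0,0,0,0,-0.171],[75,0,0,0,0,0,-0.171]]'
python3 -c "
from h import *
s=manip.read_state();print(s['eef_pos'],s['eef_rot'],s['joints']); c=optics.calibration('wrist');p,d=optics.camera('wrist'); cv2.imwrite('pics/w7.png',p[:,:,::-1])"
```

```text
clock: 15.8
eef_pos: [676.3, 129.5, 338.8]
eef_rot: [-3.14, -0.001, 2.033]
wrist_force: [-0.1, -0.7, -0.5]
finger_gap: 70.5
finger_force: 0.0
clock: 16.1
eef_pos: [676.1, 129.3, 339.1]
eef_rot: [-3.14, -0.001, 2.198]
wrist_force: [-0.3, -0.1, -0.4]
finger_gap: 70.2
finger_force: 0.0
[676.07881154 129.29610131 339.09392614] [-3.14023198e+00 -7.65232297e-04  2.19819702e+00] [ 1.35752598e-01  6.01635864e-01  7.91535157e-01  3.27744021e-05
  1.74998239e+00 -4.91642803e-01]
```

View pics/w7.png

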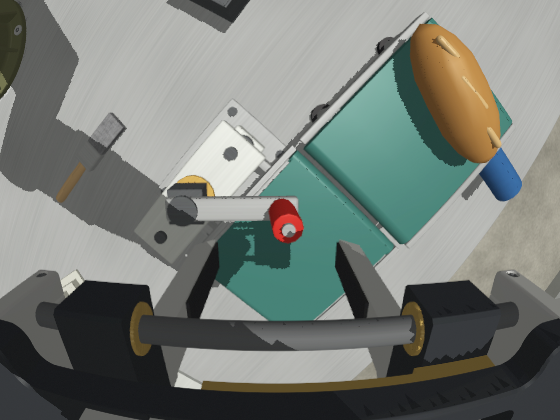

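The handle top is at (288,230), between the fingers. I descend and close softly.

```bash
python3 -m crank '[[75,0,0,20,0,0,0],[75,0,0,45,0,0,0],[75,0,0,65,0,0,0],[75,0,0,80,0,0,0],[75,0,0,88,0,0,0],[55,0,0,88,0,0,0],[45,0,0,88,0,0,0],[35,0,0,88,0,0,0],[30,0,0,88,0,0,0],[25,0,0,88,0,0,0]]' 15
python3 -m crank '[[20,0,0,0,0,0,0],[10,0,0,0,0,0,0],[0,0,0,0,0,0,0],[0,0,0,0,0,0,0],[0,0,0,0,0,0,0]]' 15
python3 -c "
from h import *
s=manip.read_state();print(s['eef_pos'],s['wrist_force'],s['moment'])"
```

```text
clock: 17.15
eef_pos: [676.3, 129.4, 252.7]
eef_rot: [3.141, 0.0, 2.198]
wrist_force: [0.9, -0.1, 0.7]
finger_gap: 34.1
finger_force: 0.5
clock: 17.65
eef_pos: [676.2, 129.3, 252.3]
eef_rot: [3.141, 0.0, 2.198]
wrist_force: [1.1, 1.3, 2.7]
finger_gap: 23.7
finger_force: 15.0
[676.22171804 129.30206049 252.33151019] [1.05981666 1.29464814 2.70730041] [ 0.04889692 -0.12610506  0.03078255]
```

Gripped at 15 N with little side force. With this yaw, tool y points radially outward. I'll compute the winding circle: x=-90 sinφ, y=90(cosφ-1).

```bash
python3 - <<'E'
import numpy as np
def t(a,b,n):
    p=np.radians(np.linspace(a,b,n+1)); x=-90*(np.sin(p)-np.sin(p[0])); y=90*(np.cos(p)-np.cos(p[0]))
    print(a,b,' '.join(f"{i:.1f},{j:.1f}" for i,j in zip(x[1:],y[1:])))
t(0,24,8)
for a in range(0,360,60): t(a+24,a+84,10)
E
```

```text
0 24 -4.7,-0.1 -9.4,-0.5 -14.1,-1.1 -18.7,-2.0 -23.3,-3.1 -27.8,-4.4 -32.3,-6.0 -36.6,-7.8
24 84 -8.4,-4.3 -16.3,-9.4 -23.6,-15.3 -30.3,-22.0 -36.2,-29.3 -41.3,-37.2 -45.6,-45.6 -49.0,-54.4 -51.4,-63.5 -52.9,-72.8
84 144 -0.5,-9.4 -0.0,-18.8 1.5,-28.1 3.9,-37.2 7.3,-46.0 11.6,-54.4 16.7,-62.3 22.6,-69.6 29.3,-76.3 36.6,-82.2
144 204 7.9,-5.1 16.3,-9.4 25.1,-12.8 34.2,-15.2 43.5,-16.7 52.9,-17.2 62.3,-16.7 71.6,-15.2 80.7,-12.8 89.5,-9.4
204 264 8.4,4.3 16.3,9.4 23.6,15.3 30.3,22.0 36.2,29.3 41.3,37.2 45.6,45.6 49.0,54.4 51.4,63.5 52.9,72.8
264 324 0.5,9.4 -0.0,18.8 -1.5,28.1 -3.9,37.2 -7.3,46.0 -11.6,54.4 -16.7,62.3 -22.6,69.6 -29.3,76.3 -36.6,82.2
324 384 -7.9,5.1 -16.3,9.4 -25.1,12.8 -34.2,15.2 -43.5,16.7 -52.9,17.2 -62.3,16.7 -71.6,15.2 -80.7,12.8 -89.5,9.4
```

```bash
python3 -m crank '[[0,-4.7,-0.1,0,0,0,0],[0,-9.4,-0.5,0,0,0,0],[0,-14.1,-1.1,0,0,0,0],[0,-18.7,-2,0,0,0,0],[0,-23.3,-3.1,0,0,0,0],[0,-27.8,-4.4,0,0,0,0],[0,-32.3,-6,0,0,0,0],[0,-36.6,-7.8,0,0,0,0]]'
python3 -c "
from h import *
s=manip.read_state();print(s['eef_pos'],s['wrist_force'],s['moment'],totool(s['eef_pos']+s['wrist_force']))"
```

```text
clock: 18.45
eef_pos: [691.5, 94.8, 252.3]
eef_rot: [3.141, -0.0, 2.198]
wrist_force: [0.1, 4.8, 5.0]
finger_gap: 23.7
finger_force: 15.0
[691.4564013   94.81932257 252.26223679] [0.13954329 4.782352   5.04210209] [ 1.01971212 -0.01570325 -0.06502421] [ 3.79151633  2.92084041 -5.04046146]
```

The resistance is about 4.7 N tangential and 1 N radial, which is fine. Continuing.

```bash
python3 -m crank '[[0,-8.4,-4.3,0,0,0,0],[0,-16.3,-9.4,0,0,0,0],[0,-23.6,-15.3,0,0,0,0],[0,-30.3,-22,0,0,0,0],[0,-36.2,-29.3,0,0,0,0],[0,-41.3,-37.2,0,0,0,0],[0,-45.6,-45.6,0,0,0,0],[0,-49,-54.4,0,0,0,0],[0,-51.4,-63.5,0,0,0,0],[0,-52.9,-72.8,0,0,0,0]]'
python3 -c "
from h import *
s=manip.read_state();a=.628-np.radians(84);F=s['wrist_force'];print(s['moment'],'rad',F[0]*np.cos(a)+F[1]*np.sin(a),'cw',F[0]*np.sin(a)-F[1]*np.cos(a))
C=np.array([603.3,76.3]);print(np.hypot(*(s['eef_pos'][:2]-C)))"
```

```text
clock: 19.45
eef_pos: [662.9, 9.3, 251.6]
eef_rot: [-3.141, -0.002, 2.198]
wrist_force: [-0.5, 8.9, 0.6]
finger_gap: 23.9
finger_force: 15.0
[ 1.76071721 -0.11557515  0.03125052] rad -6.979528406318982 cw -5.578152199417177
89.65146735114618
```

Radial −7 N: the circle is about 1.5 mm too low in y. I'm correcting it along the next segment (+1.2, +0.9).

```bash
python3 -m crank '[[0,0.1,-8.9,0,0,0,0],[0,1.2,-17.9,0,0,0,0],[0,2.7,-27.2,0,0,0,0],[0,5.1,-36.3,0,0,0,0],[0,8.5,-45.1,0,0,0,0],[0,12.8,-53.5,0,0,0,0],[0,17.9,-61.4,0,0,0,0],[0,23.8,-68.7,0,0,0,0],[0,30.5,-75.4,0,0,0,0],[0,37.8,-81.3,0,0,0,0]]'
python3 -c "
from h import *
s=manip.read_state();a=.628-np.radians(144);F=s['wrist_force'];print(s['moment'],'rad',F[0]*np.cos(a)+F[1]*np.sin(a),'cw',F[0]*np.sin(a)-F[1]*np.cos(a))"
```

```text
clock: 20.45
eef_pos: [574.7, -8.0, 252.2]
eef_rot: [-3.141, 0.001, 2.197]
wrist_force: [4.4, -0.5, 1.5]
finger_gap: 23.8
finger_force: 15.0
[-0.09792064 -1.05372169 -0.02454061] rad -0.9172540097031131 cw -4.331580836172258
```

Good. Next segments.

```bash
python3 -m crank '[[0,7.9,-5.1,0,0,0,0],[0,16.3,-9.4,0,0,0,0],[0,25.1,-12.8,0,0,0,0],[0,34.2,-15.2,0,0,0,0],[0,43.5,-16.7,0,0,0,0],[0,52.9,-17.2,0,0,0,0],[0,62.3,-16.7,0,0,0,0],[0,71.6,-15.2,0,0,0,0],[0,80.7,-12.8,0,0,0,0],[0,89.5,-9.4,0,0,0,0]]'
python3 -c "
from h import *
s=manip.read_state();a=.628-np.radians(204);F=s['wrist_force'];print(s['moment'],'rad',F[0]*np.cos(a)+F[1]*np.sin(a),'cw',F[0]*np.sin(a)-F[1]*np.cos(a))"
```

```text
clock: 21.45
eef_pos: [514.3, 59.7, 252.2]
eef_rot: [-3.14, -0.0, 2.198]
wrist_force: [-0.6, -4.6, 3.3]
finger_gap: 23.9
finger_force: 15.0
[-0.98689617 -0.22671455 -0.02417531] rad 1.5537540637079954 cw -4.3356182189532175
```

```bash
python3 -m crank '[[0,8.4,4.3,0,0,0,0],[0,16.3,9.4,0,0,0,0],[0,23.6,15.3,0,0,0,0],[0,30.3,22,0,0,0,0],[0,36.2,29.3,0,0,0,0],[0,41.3,37.2,0,0,0,0],[0,45.6,45.6,0,0,0,0],[0,49,54.4,0,0,0,0],[0,51.4,63.5,0,0,0,0],[0,52.9,72.8,0,0,0,0]]'
python3 -c "
from h import *
s=manip.read_state();a=.628-np.radians(264);F=s['wrist_force'];print(s['moment'],'rad',F[0]*np.cos(a)+F[1]*np.sin(a),'cw',F[0]*np.sin(a)-F[1]*np.cos(a))"
```

```text
clock: 22.45
eef_pos: [542.8, 145.8, 252.1]
eef_rot: [-3.14, -0.001, 2.198]
wrist_force: [-4.2, -2.6, 3.8]
finger_gap: 23.7
finger_force: 15.0
[-0.81645189  0.55930453  0.00244723] rad 0.8748384204998414 cw -4.813005723368588
```

```bash
python3 -m crank '[[0,0.5,9.4,0,0,0,0],[0,0,18.8,0,0,0,0],[0,-1.5,28.1,0,0,0,0],[0,-3.9,37.2,0,0,0,0],[0,-7.3,46,0,0,0,0],[0,-11.6,54.4,0,0,0,0],[0,-16.7,62.3,0,0,0,0],[0,-22.6,69.6,0,0,0,0],[0,-29.3,76.3,0,0,0,0],[0,-36.6,82.2,0,0,0,0]]'
python3 -c "
from h import *
s=manip.read_state();a=.628-np.radians(324);F=s['wrist_force'];print(s['moment'],'rad',F[0]*np.cos(a)+F[1]*np.sin(a),'cw',F[0]*np.sin(a)-F[1]*np.cos(a))"
```

```text
clock: 23.45
eef_pos: [631.6, 163.8, 251.9]
eef_rot: [-3.141, -0.001, 2.198]
wrist_force: [-5.6, -1.4, 4.1]
finger_gap: 23.8
finger_force: 15.0
[-0.48570006  1.15168179  0.02602651] rad -3.047994927747154 cw -4.916456931782466
```

```bash
python3 -m crank '[[0,-8.3,4.8,0,0,0,0],[0,-16.7,9.1,0,0,0,0],[0,-25.5,12.5,0,0,0,0],[0,-34.6,14.9,0,0,0,0],[0,-43.9,16.4,0,0,0,0],[0,-53.3,16.9,0,0,0,0],[0,-62.7,16.4,0,0,0,0],[0,-72,14.9,0,0,0,0],[0,-81.1,12.5,0,0,0,0],[0,-89.9,9.1,0,0,0,0]]'
python3 -c "
from h import *
s=manip.read_state();a=.628-np.radians(24);F=s['wrist_force'];print(s['moment'],'rad',F[0]*np.cos(a)+F[1]*np.sin(a),'cw',F[0]*np.sin(a)-F[1]*np.cos(a))
D=optics.camera('wrist')[1]; c=optics.calibration('wrist'); np.savez('pics/w8c',D=D,**c)
P=np.array([wdep(c,u,v,D[v,u]) for u in range(150,480,3) for v in range(0,300,3) if D[v,u]>0])
f=lambda x0,x1,y0,y1,z0=85,z1=140:P[(P[:,0]>x0)&(P[:,0]<x1)&(P[:,1]>y0)&(P[:,1]<y1)&(P[:,2]>z0)&(P[:,2]<z1)][:,2]
for n,r in (('table',f(690,840,110,165)),('conv',f(690,840,188,230))): print(n,len(r),np.median(r) if len(r) else None,r.std() if len(r) else None)"
```

```text
clock: 24.45
eef_pos: [691.6, 96.5, 251.9]
eef_rot: [3.141, -0.001, 2.198]
wrist_force: [-5.5, 4.3, 3.4]
finger_gap: 23.7
finger_force: 15.0
[ 0.84614175  0.98338629 -0.02390861] rad -4.434578572230208 cw -5.364701429780661
table 755 111.51617024488027 1.2715018139286383
conv 618 121.74566288972805 0.7268870021476918
```

384° has raised the table about 10.3 mm, and about 10 mm remains. I'm correcting the circle by −1 mm in world x (+0.6,−0.8) on the next segment.

```bash
python3 -m crank '[[0,-7.9,-4.9,0,0,0,0],[0,-15.7,-10.2,0,0,0,0],[0,-23,-16.1,0,0,0,0],[0,-29.7,-22.8,0,0,0,0],[0,-35.6,-30.1,0,0,0,0],[0,-40.7,-38,0,0,0,0],[0,-45,-46.4,0,0,0,0],[0,-48.4,-55.2,0,0,0,0],[0,-50.8,-64.3,0,0,0,0],[0,-52.3,-73.6,0,0,0,0]]'
python3 -c "
from h import *
s=manip.read_state();a=.628-np.radians(84);F=s['wrist_force'];print(s['moment'],'rad',F[0]*np.cos(a)+F[1]*np.sin(a),'cw',F[0]*np.sin(a)-F[1]*np.cos(a))"
```

```text
clock: 25.5
eef_pos: [662.9, 10.3, 252.2]
eef_rot: [3.14, 0.001, 2.198]
wrist_force: [4.2, 0.7, 2.5]
finger_gap: 23.5
finger_force: 15.0
[ 0.52178422 -0.94326     0.012143  ] rad 2.330252544384222 cw -3.5951698996705184
```

```bash
python3 -m crank '[[0,-0.5,-9.4,0,0,0,0],[0,0,-18.8,0,0,0,0],[0,1.5,-28.1,0,0,0,0],[0,3.9,-37.2,0,0,0,0],[0,7.3,-46,0,0,0,0],[0,11.6,-54.4,0,0,0,0],[0,16.7,-62.3,0,0,0,0],[0,22.6,-69.6,0,0,0,0],[0,29.3,-76.3,0,0,0,0],[0,36.6,-82.2,0,0,0,0]]'
python3 -c "
from h import *
s=manip.read_state();a=.628-np.radians(144);F=s['wrist_force'];print(s['moment'],'rad',F[0]*np.cos(a)+F[1]*np.sin(a),'cw',F[0]*np.sin(a)-F[1]*np.cos(a))"
```

```text
clock: 26.5
eef_pos: [573.6, -7.8, 252.1]
eef_rot: [3.141, -0.0, 2.198]
wrist_force: [5.6, 3.7, -0.4]
finger_gap: 23.8
finger_force: 15.0
[ 0.72670302 -1.34962018 -0.03091408] rad -5.267739193994518 cw -4.158956773497017
```

```bash
python3 -m crank '[[0,8.5,-4.7,0,0,0,0],[0,16.9,-9,0,0,0,0],[0,25.7,-12.4,0,0,0,0],[0,34.8,-14.8,0,0,0,0],[0,44.1,-16.3,0,0,0,0],[0,53.5,-16.8,0,0,0,0],[0,62.9,-16.3,0,0,0,0],[0,72.2,-14.8,0,0,0,0],[0,81.3,-12.4,0,0,0,0],[0,90.1,-9,0,0,0,0]]'
python3 -c "
from h import *
s=manip.read_state();a=.628-np.radians(204);F=s['wrist_force'];print(s['moment'],'rad',F[0]*np.cos(a)+F[1]*np.sin(a),'cw',F[0]*np.sin(a)-F[1]*np.cos(a))"
```

```text
clock: 27.5
eef_pos: [513.9, 60.3, 252.1]
eef_rot: [-3.141, 0.0, 2.198]
wrist_force: [5.5, -4.3, 0.7]
finger_gap: 23.2
finger_force: 15.0
[-0.77350994 -1.22637208  0.0449019 ] rad -4.480803505389429 cw -5.3517734874224185
```

```bash
python3 -m crank '[[0,8.4,4.3,0,0,0,0],[0,16.3,9.4,0,0,0,0],[0,23.6,15.3,0,0,0,0],[0,30.3,22,0,0,0,0],[0,36.2,29.3,0,0,0,0],[0,41.3,37.2,0,0,0,0],[0,45.6,45.6,0,0,0,0],[0,49,54.4,0,0,0,0],[0,51.4,63.5,0,0,0,0],[0,52.9,72.8,0,0,0,0]]'
python3 -c "
from h import *
s=manip.read_state();a=.628-np.radians(264);F=s['wrist_force'];print(s['moment'],'rad',F[0]*np.cos(a)+F[1]*np.sin(a),'cw',F[0]*np.sin(a)-F[1]*np.cos(a))"
```

```text
clock: 28.5
eef_pos: [541.6, 145.6, 251.8]
eef_rot: [-3.139, -0.0, 2.198]
wrist_force: [0.0, -6.7, 0.9]
finger_gap: 23.7
finger_force: 15.0
[-1.56085152  0.0171573  -0.00761499] rad -5.024078620486149 cw -4.4896959351980685
```

```bash
python3 -m crank '[[0,-0.2,9.5,0,0,0,0],[0,-0.7,18.9,0,0,0,0],[0,-2.2,28.2,0,0,0,0],[0,-4.6,37.3,0,0,0,0],[0,-8,46.1,0,0,0,0],[0,-12.3,54.5,0,0,0,0],[0,-17.4,62.4,0,0,0,0],[0,-23.3,69.7,0,0,0,0],[0,-30,76.4,0,0,0,0],[0,-37.3,82.3,0,0,0,0]]'
cat > lev.py <<'E'
from h import *
s=manip.read_state();F=s['wrist_force'];print(F,s['moment'])
def lev(cam):
    D=optics.camera(cam)[1]; c=optics.calibration(cam)
    P=np.array([(wdep(c,u,v,D[v,u]) if cam=='wrist' else deproj(cam,u,v,D[v,u])) for u in range(100,480,3) for v in range(0,420,3) if D[v,u]>0])
    f=lambda x0,x1,y0,y1,z0=85,z1=140:P[(P[:,0]>x0)&(P[:,0]<x1)&(P[:,1]>y0)&(P[:,1]<y1)&(P[:,2]>z0)&(P[:,2]<z1)]
    for n,r in (('table',f(690,840,90,165)),('conv',f(690,840,188,230))):
        if len(r): print(cam,n,len(r),np.median(r[:,2]).round(2),r[:,2].std().round(2))
    # joint fit: z = a + b x + c y + d*[conv] 
    a=f(690,840,90,165);b=f(690,840,188,230)
    if len(a)>20 and len(b)>20:
        for _ in range(2):
            q=lambda r:r[abs(r[:,2]-np.median(r[:,2]))<3]; a,b=q(a),q(b)
        X=np.vstack([a,b]); A=np.c_[np.ones(len(X)),X[:,:2]-X[:,:2].mean(0),np.r_[np.zeros(len(a)),np.ones(len(b))]]
        print(cam,'conv-table fit',np.linalg.lstsq(A,X[:,2],rcond=None)[0].round(3), 'plain',(b[:,2].mean()-a[:,2].mean()).round(2))
for k in ('wrist','scene','top'): lev(k)
E
python3 lev.py
```

```text
clock: 29.5
eef_pos: [630.9, 164.0, 252.0]
eef_rot: [-3.141, -0.001, 2.198]
wrist_force: [-3.1, 1.4, 5.0]
finger_gap: 23.9
finger_force: 15.0
[-3.11803389  1.35749458  4.96507959] [ 0.1186339   0.8816062  -0.04596554]
wrist table 226 119.84 1.3
wrist conv 516 121.74 0.72
wrist conv-table fit [119.849  -0.      0.      1.915] plain 1.92Traceback (most recent call last):
  File "lev.py", line 16, in <module>
    for k in ('wrist','scene','top'): lev(k)
                                      ~~~^^^
  File "lev.py", line 5, in lev
    P=np.array([(wdep(c,u,v,D[v,u]) if cam=='wrist' else deproj(cam,u,v,D[v,u])) for u in range(100,480,3) for v in range(0,420,3) if D[v,u]>0])
                                                         ~~~~~~^^^^^^^^^^^^^^^^
  File "h.py", line 7, in deproj
    K,R,t=cam(n); z=d; x=np.array([(u-K[0,2])/K[0,0]*z,(v-K[1,2])/K[1,1]*z,z]); return R.T@(x-t)
          ~~~^^^
  File "h.py", line 5, in cam
    c=optics.calibration(n); return c["camera_matrix"],c["R"],c["t"]
ValueError: time passes only in moves, steps and waits
```

There's 1.9 mm left, about 69°. I turn 60° more and re-measure with all cameras.

```bash
python3 -m crank '[[0,-7.9,5.1,0,0,0,0],[0,-16.3,9.4,0,0,0,0],[0,-25.1,12.8,0,0,0,0],[0,-34.2,15.2,0,0,0,0],[0,-43.5,16.7,0,0,0,0],[0,-52.9,17.2,0,0,0,0],[0,-62.3,16.7,0,0,0,0],[0,-71.6,15.2,0,0,0,0],[0,-80.7,12.8,0,0,0,0],[0,-89.5,9.4,0,0,0,0]]'
sed -i 's/^def cam(n):/import functools\n@functools.lru_cache\ndef cam(n):/' h.py
python3 lev.py; python3 - <<'E'
from h import *
D=optics.camera("scene")[1]; K,R,t=cam("scene")
np.save("pics/scene9.npy",D)
E
```

```text
clock: 30.6
eef_pos: [691.3, 95.6, 252.2]
eef_rot: [3.141, 0.0, 2.198]
wrist_force: [-0.2, 4.8, 3.6]
finger_gap: 23.8
finger_force: 15.0
[-0.2167395   4.75975978  3.59826172] [0.90101194 0.02877655 0.05459374]
wrist table 1078 121.61 1.2
wrist conv 619 121.69 0.76
wrist conv-table fit [ 1.21514e+02 -0.00000e+00 -3.00000e-03  3.58000e-01] plain 0.07
scene table 164 122.83 2.78
scene conv 89 123.21 3.04
scene conv-table fit [ 1.22926e+02  2.00000e-03 -0.00000e+00  1.81000e-01] plain 0.19
top table 14 120.87 2.41
top conv 76 120.64 3.04
```

Within 0.1 to 0.3 mm. I add 6° (0.17 mm), then release and rise.

```bash
python3 -m crank '[[0,-4.3,-2,0,0,0,0],[0,-8.4,-4.3,0,0,0,0],[0,-8.4,-4.3,0,0,0,0],[0,-7,-3.8,0,0,0,0],[30,-7,-3.8,0,0,0,0],[40,-7,-3.8,0,0,0,0],[60,-7,-3.8,0,0,0,0],[75,-7,-3.8,0,0,0,0],[75,-7,-3.8,0,0,0,0],[75,-7,-3.8,0,0,0,0]]'
python3 -m crank '[[75,0,0,-6,0,0,0],[75,0,0,-18,0,0,0],[75,0,0,-35,0,0,0],[75,0,0,-60,0,0,0],[75,0,0,-85,0,0,0],[75,0,0,-105,0,0,0],[75,0,0,-120,0,0,0],[75,0,0,-120,0,0,0]]'
python3 lev.py; python3 - <<'E'
from h import *
p,d=optics.camera("wrist"); cv2.imwrite("pics/w10.png",p[:,:,::-1]); c=optics.calibration("wrist"); np.savez("pics/w10c",D=d,**c)
E
```

```text
clock: 31.8
eef_pos: [691.8, 88.4, 252.1]
eef_rot: [-3.141, -0.0, 2.198]
wrist_force: [-0.1, 0.8, 1.0]
finger_gap: 65.1
finger_force: 0.0
clock: 32.6
eef_pos: [692.0, 88.4, 375.5]
eef_rot: [3.138, 0.003, 2.198]
wrist_force: [0.2, -0.1, -0.8]
finger_gap: 70.6
finger_force: 0.0
[ 0.20134832 -0.13459337 -0.75657038] [-0.0185922  -0.10679815  0.03369365]
wrist table 616 119.59 1.18
wrist conv 349 119.57 0.85
wrist conv-table fit [ 1.19497e+02 -3.00000e-03 -4.00000e-03  2.99000e-01] plain -0.05
scene table 165 123.2 2.85
scene conv 89 123.05 2.93
scene conv-table fit [ 1.22868e+02  1.00000e-03 -5.00000e-03  6.43000e-01] plain 0.23
top table 24 120.21 2.82
top conv 69 121.02 3.49
top conv-table fit [ 1.18888e+02  6.00000e-03 -3.00000e-02  2.74000e+00] plain 0.65
```

View pics/w10.png

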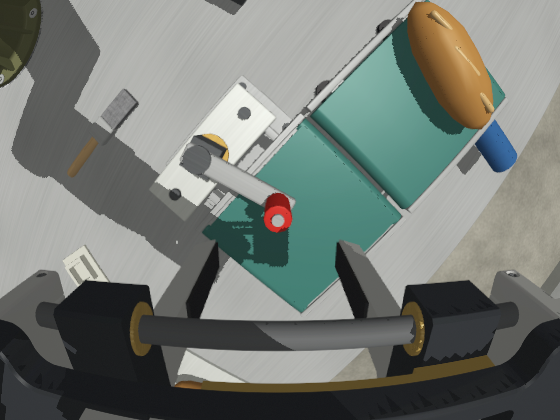

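The belts are level and the crank is still fitted, with the hub at (197,158) and the handle at (278,218). One last check of the hub's height.

```bash
python3 - <<'E'
from h import *
c=dict(np.load("pics/w10c.npz")); D=c.pop("D")
for n,u,v in [("cap",197,160),("arm",225,172),("arm",245,183),("grip",278,221),("plate",245,95),("boss",217,140)]:
    print(n,wdep(c,u,v,med(D,u,v)).round(1))
E
```

```text
cap [604.5  76.6 243.5]
arm [633.6  81.9 239.3]
arm [655.7  84.5 239.6]
grip [693.6  86.8 299.4]
plate [599.3 154.8 185.7]
boss [603.5  96.3 191.6]
```

The cap is at 243.5 (boss + 51, as in the cradle) and the arm at 239.5 (boss + 48), so the crank is fully home and level.

```bash
python3 -c "
from cell import manip;print(manip.sign_off())"
```

```text
the job is handed in; nothing more can be done
None
```

The job is handed in at about 33 s: the crank is fully home on the spindle and left there, and the table's belt is level with the conveyor's to within about 0.3 mm by the wrist camera (the scene and top views are too noisy to confirm closer than about 1 mm).

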